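# Close a tube coupler and drop its swing bolt into the slot

### The arm

A 6-joint arm with a two-finger parallel gripper is mounted at the origin on a cart in front of the work surface, level with it; the furniture and walls round the work are solid. World frame = base frame: x ahead of the robot, y to its left, z up, the work surface at z = 0. Lengths are in m, angles in rad, forces in N, time in s.
With the tool pointing down it reaches from about 0.275 to 0.775 m from the base axis. Payload 14.6 kg.
Tool frame: the origin (TCP) lies midway between the tips of the shut fingers; the grasp point (between the pads) lies 19 mm behind it; y points along the fingers, z is the direction in which the jaws open and shut, and the axes are right-handed (so a half turn about y gives the same grasp; the last joint's range is limited). The gripper opens to 85 mm and grips with 20 to 120 N. Pads are 22 mm wide; open, the fingers measure 114 mm over their backs; the gripper's body (76 mm by 85 mm) begins 54 mm behind the grasp point. The pads swing forward as they close: fully open they stand 13 mm farther back than shut.
Start: joints at [1.052, 0.263, -0.048, 1.259, 0, 1.415], TCP at [0.187, 0.491, 0.231] pointing down, gripper open.
Joint ranges: [-2.65, 2.65], [-0.89, 1.7], [-1.18, 1.37], [-2.13, 2.11], [-1.35, 1.29], [-3.14, 3.14]. Speed limits (rad/s): [1.89, 1.89, 2.57, 2.79, 3.14, 3.14].

### API

Orientations are given as a unit quaternion [x, y, z, w].
In Python, from rig import env gives the robot as it stands. The module is installed in compiled form; this text tells all that it offers.
- The arm moves only by the tool jog_arm, never from a script. Its argument "steps" is text: rows parted by semicolons, each of 5 numbers parted by spaces: the shift along the world's x, y, z in units of 0.1 m (1.0 is 0.1 m), then the turn about the world's z in units of 360 degrees (1.0 is 360 degrees), then the opening, from -1 (shut) to 1 (fully open). A call has 1 to 12 rows; each row is the pose to reach, as a shift and turn from the pose commanded when the call began, turning the shorter way round; what a row does not reach only later rows make up. A row lasts 1/10 s, in which the tool goes at most 50 mm and 8.59 degrees, less where a joint would pass 70% of its speed; a pose out of reach is approached as far as the arm can. A call with a number of a shift or a turn outside -1 to 1 is refused whole. A call with a gripper value outside its range is refused whole. The fingers move at their own pace and stop on an object; "newtons" is the grip in N (left out, the last holds). Time passes only in rows, so rows that repeat a pose let the fingers close. It gives the time, the measured TCP pose, the force and the opening at its end, in the units of the state.
- env.get_obs(): the state, without advancing time (a new reading comes with each control period).
- env.snapshot(name): name is "side" or "top" or "wrist"; returns (picture, depth): 420x560x3 uint8, blue, green, red; 420x560 float32, m along the optical axis (not along the pixel's ray), 0 where there is no reading.
- env.camera_info(name): a dict with "intrinsics" (3x3 intrinsics, pixels), "k1" (the pictures are not rectified: a ray, as slopes to the right and down, at radius r is drawn at 1 + k1 r^2 times it, then the intrinsics apply), "eye" and "rotation" of the camera in the world; the wrist camera has in their place "mount" (4x4, takes a point from camera to tool coordinates, whose origin is the TCP and whose axes are the tool frame's). Camera axes: x right, y down, z forward; pixel columns grow to the right and rows downward; lengths in m; the calibration is good to about 2 mm. A picture is of the moment at which its call begins: read the wrist's pose just before it. camera_info takes no time and is no camera call.
- env.hand_in(): hands the job in, once; it reports no verdict.
The state is a dict: "t": time; "joints": joint angles; "qd": joint speeds; "effort": joint torques, N m; "position": TCP position; "orientation": TCP orientation; "force": force on the tool from outside, world axes, zero at the start; "ft_torque": the same for the moment, N m; "opening": finger opening in m.
Only numpy, scipy, OpenCV 4.12 (cv2) and the standard library are available. Lean on these libraries where they do the work, as an engineer would, in place of code of your own. Each camera call takes 0.05 s, during which the arm holds its last target. There are 200 camera calls.

### The job

Clamp the tube in the coupler on the bench: swing the hinged half over the tube and press it firmly but gently down, by feel, until it beds on the tube, then swing the sprung bolt up and push it in over the lip so that its nut drops into the slot of the hinged half, and let go. Leave the things lying around the clamp where they are.

Things in the scene. Friction and masses are not known exactly. Their poses are not given: they have to be found in the camera images.
- clamp: fixed clamp stand: grey plate 190x170x12 mm on the bench with an aluminium lower coupler half in its middle. Origin on the bench top under the tube's middle; x across the tube, from bolt side to hinge side; y along the tube; z up. Offsets 'in clamp' use this frame. Plate: x -100..90, y -85..85 mm; end rests of the tube at y +-70 mm, 54 mm high
- tube: fixed steel tube along y, 48 mm diameter, 200 mm long; origin in its middle, above the bench. It sits 53.5 to 55 mm high from run to run, so the height at which the hinged half beds is not known beforehand (it differs by 3.5 mm at the prongs)
- hinge_axis (a point): middle of the hinge axis of the hinged half, in clamp x +42, y 0, z 62 mm; the axis runs along y
- flap: the hinged half: aluminium arch 44 mm wide (outer radius 37 mm about the tube), rubber liner under its crown. Origin on the hinge axis; x points from prongs to hinge; its axes equal the clamp's when shut. It ends in two flat prongs at its x -87..-117 mm, 15 mm wide each, 12 mm thick, top face at its z +26 mm. Never push it with more than 30 N
- flap_hinge (a joint): angle of the hinged half, rad: 0 nominally shut (it beds between -0.06 and +0.01), larger is open; starts at 1.25 to 1.6, about upright. The stiff hinge stays where it is left and takes about 5 N at the prongs to move. To bed the liner press the prongs down with 12 to 20 N for half a second; it yields under 0.3 mm per N there, so stop by force, not position
- flap_press (a point): top face of the prongs' root, mid width, 90 mm from the hinge axis and 26 mm above it when shut: the place to press, with shut fingers; the outer face there is also where to push it over
- flap_slot (a point): centre of the bolt's seat, on the top face of the prongs when shut, in clamp x -54, z 88 mm: a 14 mm wide slot between the prongs, open toward -x. The prongs end in a rounded bead (16 mm diameter, along y), a lip 4 mm higher than the top face, crest 13 mm to the -x side of this point
- bolt_pivot (a point): middle of the swing axis of the bolt, in clamp x -54, y 0, z 30 mm; the axis runs along y
- bolt_swing (a joint): angle of the swing bolt, rad: 0 upright in the slot, larger leans outward to the clamp's -x side; starts at 0.58 to 0.75, limits -0.05 and 1.0. It stays where it is left. The nut meets the lip at about 0.5. Dropped behind the lip it rests between -0.05 and 0.1
- bolt_knob (a point): middle of the bolt's smooth orange knob, 22 mm diameter, 24 mm long, its flat end 104 and its middle 92 mm from the pivot if not drawn; z outward along the bolt. Below it a round nut (26 mm ball, 65.5 mm from the pivot). The shank draws out up to 16 mm against a spring (2.5 N, then 0.5 per mm), 5 to 10 mm to pass the lip: push the knob inward and up together, 5 to 20 N, so the nut rides over
- spanner: loose ring spanner, 157x26x8 mm, on the bench at the clamp's -y side; origin at the middle of its underside; leave it
- tin: loose blue tin with a pale lid, 75 mm diameter, 50 mm high, on the clamp's hinge side; origin at the middle of its underside; leave it
- cap_1: loose red cap, 26 mm diameter, 22 mm high, on the bench on the bolt side; origin at the middle of its underside; leave it

How it is judged:
On the way, in this order (a step that is already met when the one before it is completed fails the run):
1. the hinged half is swung over and pressed down on the tube with at least 8 N at the liner, the bolt still outside (value of joint flap_hinge below 0.05 rad and contact force between flap and tube above 8 N and value of joint bolt_swing above 0.3 rad), for 0.1 s.
2. the nut has dropped behind the lip, the bolt upright in the slot (value of joint flap_hinge below 0.05 rad and value of joint bolt_swing below 0.13 rad), for 0.2 s.
At the end, for the whole second after the job is handed in: The hinged half is shut on the tube (hinge under 0.05 rad), the bolt stands in the slot behind the lip (under 0.13 rad), both at rest; spanner, tin and cap lie within 20 mm of where they were (all of step 2 and velocity of joint flap_hinge between -0.05 and 0.05 rad/s and velocity of joint bolt_swing between -0.05 and 0.05 rad/s and distance of each of spanner, tin, cap_1 from where it was at the start of the episode below 0.02 m); the robot touches nothing.
It fails at once if the hinged half is pushed by the robot with more than 30 N (contact force between any of the fingers, the arm and flap above 30 N).
It fails at once if the spanner, the tin or the cap is moved by more than 20 mm (distance of any of spanner, tin, cap_1 from where it was at the start of the episode above 0.02 m).
It also fails if it takes over 56 s, if anything falls off the work surface, if the arm or the gripper's body presses on something with over 40 N, if the wrist force passes 120 N, or if a joint passes its speed limit or range.

## Working session

There is one attempt and no reset: what is moved stays moved. The work goes in short steps, Python scripts to look and compute and a tool call to move; the robot and the scene stay as the last step left them, time stands still between calls to the robot, and variables do not carry over. Pictures are saved under pics/ and viewed, about 8 in all and at most 12, crops included, and the job is handed in when it is done.

Besides the shell and the picture viewer there is one more tool, called after "Call:" as name(argument=value, ...) on one line, values as JSON. jog_arm: Moves the arm, as the interface text tells. Its arguments: {"type":"object","properties":{"steps":{"type":"string"},"newtons":{"type":"number"}},"required":["steps"]}

```bash
mkdir -p pics
cat > h.py <<'E'
import numpy as np, cv2
from rig import env
from scipy.spatial.transform import Rotation as R
def cam(n,obs=None):
    c=env.camera_info(n); K=np.array(c["intrinsics"])
    if "mount" in c:
        o=obs or env.get_obs(); M=np.array(c["mount"]); T=R.from_quat(o["orientation"]).as_matrix()
        return K,c["k1"],T@M[:3,3]+np.array(o["position"]),T@M[:3,:3]
    return K,c["k1"],np.array(c["eye"]),np.array(c["rotation"])
def rays(C,uv):
    K,k1,e,Rm=C; uv=np.atleast_2d(uv).astype(float)
    d=np.array([(uv[:,0]-K[0,2])/K[0,0],(uv[:,1]-K[1,2])/K[1,1]]).T; s=d.copy()
    for _ in range(20): s=d/(1+k1*(s**2).sum(1,keepdims=True))
    return np.c_[s,np.ones(len(s))]
def onz(C,uv,z):
    r=rays(C,uv)@C[3].T; return C[2]+r*((z-C[2][2])/r[:,2])[:,None]
def cloud(C,D,uv):
    uv=np.atleast_2d(uv); z=D[uv[:,1].astype(int),uv[:,0].astype(int)]
    return C[2]+(rays(C,uv)*z[:,None])@C[3].T
E
python3 - <<'E'
from h import *
o=env.get_obs(); print(o)
for n in("side","top","wrist"):
    C=cam(n); p,d=env.snapshot(n); cv2.imwrite(f"pics/{n}0.png",p); np.save(f"pics/{n}0.npy",d); print(n,C[1],C[2],C[3].round(3).tolist(),C[0].tolist())
E
```

```text
{'t': 0.0, 'joints': array([ 1.05170822e+00,  2.63532956e-01, -4.89499844e-02,  1.25937633e+00,
       -5.79736496e-07,  1.41551831e+00]), 'qd': array([-0.00075931,  0.00163119,  0.00020342, -0.00068864,  0.00084986,
        0.00103328]), 'effort': array([ 8.01961396e-04, -6.37631249e+01,  3.84574556e+01,  1.37391154e-02,
       -4.23796916e-05,  3.78644904e-05]), 'position': array([0.18667298, 0.49040183, 0.2308151 ]), 'orientation': array([ 0.69579473, -0.12804222,  0.12779395, -0.69508531]), 'force': array([-0.52734517, -0.99167515,  0.10801585]), 'ft_torque': array([ 0.01748573, -0.04028771,  0.01161931]), 'opening': 0.08540192128223584}
side 0.02640078381347663 [-0.14125691 -0.21331762  0.6075307 ] [-0.618, 0.63, -0.34, 0.324] [[508.7494444463112, 0.0, 284.602912929344], [0.0, 508.7494444463112, 201.8812693780837], [0.0, 0.0, 1.0]]
top -0.13330171999993842 [ 0.46545963 -0.21569896  0.95356498] [-0.696, 0.715, -0.05, 0.045] [[457.63065000626165, 0.0, 276.9102032397526], [0.0, 457.63065000626165, 202.6771602194569], [0.0, 0.0, 1.0]]
wrist -0.008385019878474264 [0.11711742 0.51741525 0.37352953] [[0.356, 0.895, 0.27], [0.934, -0.341, -0.104], [-0.001, 0.29, -0.957]] [[311.4500222472638, 0.0, 276.1318007959407], [0.0, 311.4500222472638, 208.0978215323216], [0.0, 0.0, 1.0]]
```

```bash
sed -i 's/np.array(c\["rotation"\])$/R.from_quat(c["rotation"]).as_matrix()/' h.py
python3 -c "
import cv2,numpy as np
cv2.imwrite('pics/a.png',cv2.imread('pics/top0.png'))"
```

```text
(no output)
```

View pics/top0.png

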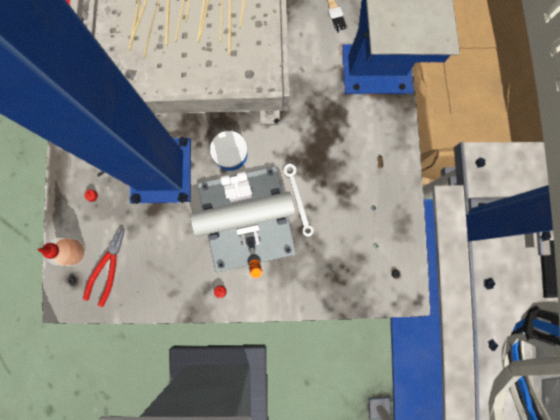

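View pics/side0.png

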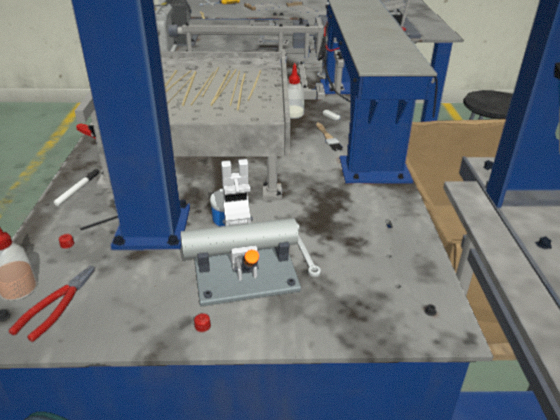

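Run:
```python
from h import *
C=cam("top"); p=cv2.imread("pics/top0.png"); D=np.load("pics/top0.npy")
print(C[3].round(2))
for nm,uv in dict(tubeL=(196,221),tubeM=(245,213),tubeR=(292,206)).items(): print(nm,onz(C,uv,.078))
# depth cloud in area
vv,uu=np.mgrid[155:285,185:320]; uv=np.c_[uu.ravel(),vv.ravel()]; P=cloud(C,D,uv); 
hsv=cv2.cvtColor(p,cv2.COLOR_BGR2HSV)[uv[:,1],uv[:,0]]
x0=onz(C,(245,213),.078)[0]
m=(P[:,2]>.062)&(P[:,2]<.095)&(np.hypot(*(P-x0)[:,:2].T)<.13)
# plate
mp=(abs(P[:,2]-.012)<.004)&(hsv[:,1]<90); 
hull=P[mp][:,:2]; print("plate n",len(hull), "plate z", np.median(P[mp][:,2]))
# tube top line: points near max height; fit
T=P[(P[:,2]>.074)&(P[:,2]<.085)&(np.hypot(*(P-x0)[:,:2].T)<.11)]
for _ in range(4):
    c=T.mean(0); u,s,vt=np.linalg.svd(T[:,:2]-c[:2]); dirn=vt[0]; n=vt[1]; r=(T[:,:2]-c[:2])@n; T=T[abs(r-np.median(r))<.014]
l=(T[:,:2]-c[:2])@dirn; mid=c[:2]+dirn*(l.min()+l.max())/2
print("tube",c,dirn,l.min(),l.max(),"mid",mid,"ztop",np.percentile(T[:,2],[50,90,98]),len(T))
for nn in("top","side"):
  C=cam(nn);p=cv2.imread(f"pics/{nn}0.png");D=np.load(f"pics/{nn}0.npy");h=cv2.cvtColor(p,cv2.COLOR_BGR2HSV)
  o=cv2.inRange(h,(8,150,120),(22,255,255)); k,lab,st,ce=cv2.connectedComponentsWithStats(o)
  for i in range(1,k):
    if st[i,4]>30:
      v,u=np.nonzero(lab==i); Q=cloud(C,D,np.c_[u,v]); print(nn,ce[i],st[i],np.median(Q,0),rays(C,ce[i])@C[3].T)
```

```text
[[-0.03 -0.99  0.13]
 [-1.    0.03 -0.01]
 [ 0.01 -0.13 -0.99]]
tubeL [[ 0.55278629 -0.06722632  0.078     ]]
tubeM [[ 0.5658576  -0.16207935  0.078     ]]
tubeR [[ 0.57705089 -0.25298214  0.078     ]]
plate n 3918 plate z 0.012489520292853051
tube [ 0.56737002 -0.15540974  0.07723185] [ 0.19333205 -0.98113338] -0.09967840980504904 0.10013465678383726 mid [ 0.56741413 -0.15563356] ztop [0.07710058 0.07953911 0.08077628] 1327
top [254.64457831 268.27710843] [249 259  13  19 166] [ 0.4587579  -0.17995306  0.10964797] [[-0.00662451  0.04309615 -1.0105226 ]]
side [226.83870968   1.09677419] [221   0  14   4  31] [ 2.49744294e+00 -2.32349721e-03  1.92452648e-02] [[ 1.05124931  0.08309834 -0.23482146]]
side [251.39240506 256.60126582] [244 250  15  14 158] [ 0.44964645 -0.18393117  0.10967402] [[ 0.77010972  0.03769026 -0.64909726]]
```

Run:
```python
import cv2
a=cv2.imread("pics/top0.png")[140:300,130:330]; b=cv2.imread("pics/side0.png")[140:340,160:360]
cv2.imwrite("pics/crop.png",cv2.hconcat([cv2.resize(a,(400,320),interpolation=2),cv2.resize(b,(320,320),interpolation=2)]))
```

```text
(no output)
```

View pics/crop.png

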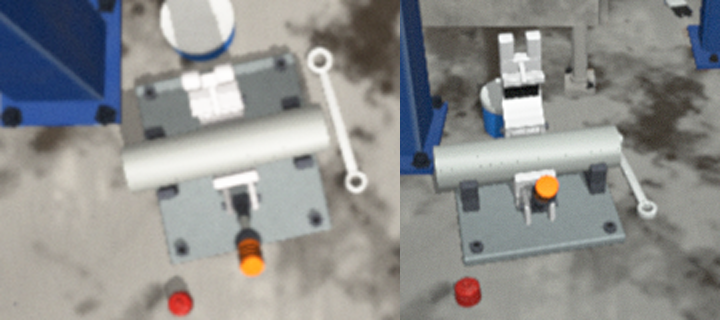

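```bash
cat >> h.py <<'E'
ex=np.array([.981,.193]);ey=np.array([-.193,.981]);mid=np.array([.5674,-.1556])
def w(x,y=0): return mid+(x*ex+y*ey)/1000
def cl(P): d=np.asarray(P)[...,:2]-mid; return np.stack([d@ex,d@ey],-1)*1000
E
python3 - <<'E'
from h import *
o=env.get_obs(); T=R.from_quat(o["orientation"]).as_matrix(); print(T.round(3)); print("jaw az",np.degrees(np.arctan2(T[1,2],T[0,2])),"clamp y az",np.degrees(np.arctan2(ey[1],ey[0])))
for n in("top","side"):
  C=cam(n);D=np.load(f"pics/{n}0.npy");vv,uu=np.mgrid[0:420,0:560];P=cloud(C,D,np.c_[uu.ravel(),vv.ravel()]);ok=D.ravel()>0;P=P[ok]
  c=cl(P)
  # flap
  m=(c[:,0]>20)&(c[:,0]<90)&(abs(c[:,1])<30)&(P[:,2]>.09)&(P[:,2]<.25)
  for z in np.arange(.09,.2,.01):
    k=m&(abs(P[:,2]-z)<.005)
    if k.sum()>3: print(n,"flap z",z.round(3),k.sum(),np.percentile(c[k,0],[5,50,95]).round(1),np.percentile(c[k,1],[5,50,95]).round(1))
  # obstacles z>0.1 in x .2...75,y -.4...5
  for lo,hi in((.04,.12),(.12,.2),(.2,.35),(.35,.6)):
    k=(P[:,2]>lo)&(P[:,2]<hi)&(P[:,0]>.1)&(P[:,0]<.85)&(abs(P[:,1])<.6)
    g,ct=np.unique((P[k,:2]/.05).round().astype(int),axis=0,return_counts=True)
    print(n,lo,[(round(a*.05,2),round(b*.05,2)) for (a,b),q in zip(g,ct) if q>6])
  p=cv2.imread(f"pics/{n}0.png")
  pl=(abs(P[:,2]-.012)<.003)&(abs(c[:,0])<115)&(abs(c[:,1])<100)
  print("plate ext",np.percentile(c[pl],[1,99],axis=0))
E
```

```text
[[ 0.935 -0.     0.356]
 [-0.356 -0.001  0.935]
 [-0.    -1.    -0.001]]
jaw az 69.15873788230056 clamp y az 101.13011108087377
top flap z 0.13 4 [25.1 32.1 46.2] [-22.4  -3.5  11.8]
top flap z 0.14 275 [25.  34.6 46.2] [-22.4  -4.7  16.2]
top flap z 0.15 82 [33.  46.3 56.2] [-8.2 -2.1  8. ]
top flap z 0.16 12 [43.6 46.9 55. ] [-22.8  -3.9   7.1]
top flap z 0.17 11 [42.  43.2 56. ] [-24.1 -11.1  11.1]
top flap z 0.18 149 [42.2 49.  56.4] [-22.8  -9.6  16.7]
top 0.04 [(np.float64(0.45), np.float64(-0.2)), (np.float64(0.45), np.float64(-0.15)), (np.float64(0.45), np.float64(0.2)), (np.float64(0.5), np.float64(-0.2)), (np.float64(0.5), np.float64(-0.15)), (np.float64(0.5), np.float64(-0.1)), (np.float64(0.5), np.float64(0.2)), (np.float64(0.5), np.float64(0.25)), (np.float64(0.55), np.float64(-0.25)), (np.float64(0.55), np.float64(-0.2)), (np.float64(0.55), np.float64(-0.15)), (np.float64(0.55), np.float64(-0.1)), (np.float64(0.55), np.float64(-0.05)), (np.float64(0.55), np.float64(0.2)), (np.float64(0.6), np.float64(-0.6)), (np.float64(0.6), np.float64(-0.55)), (np.float64(0.6), np.flo
[... 9602 characters left out ...]
4(-0.5)), (np.float64(0.85), np.float64(-0.45)), (np.float64(0.85), np.float64(-0.4))]
side 0.35 [(np.float64(0.35), np.float64(-0.55)), (np.float64(0.35), np.float64(-0.5)), (np.float64(0.4), np.float64(-0.55)), (np.float64(0.4), np.float64(-0.5)), (np.float64(0.5), np.float64(-0.55)), (np.float64(0.55), np.float64(-0.6)), (np.float64(0.55), np.float64(-0.55)), (np.float64(0.6), np.float64(-0.05)), (np.float64(0.6), np.float64(0.0)), (np.float64(0.6), np.float64(0.05)), (np.float64(0.65), np.float64(-0.05)), (np.float64(0.65), np.float64(0.0)), (np.float64(0.65), np.float64(0.05)), (np.float64(0.7), np.float64(-0.05))]
plate ext [[-101.13679598  -88.19176585]
 [  99.3310554    78.76772167]]
```

Call:
jog_arm(steps="0.16 -0.46 0.05 0.006 -1; 0.33 -0.92 0.1 0.0127 -1")

```text
t: 0.35
position: [0.2195, 0.3978, 0.2407]
orientation: [0.701, -0.099, 0.099, -0.7]
force: [1.3, -0.5, 0.1]
opening: 0.059
```

Call:
jog_arm(steps="0.16 -0.46 0 0.006 -1; 0.33 -0.92 0 0.0127 -1")

```text
t: 0.55
position: [0.2528, 0.305, 0.2412]
orientation: [-0.703, 0.071, -0.071, 0.704]
force: [0.4, 1.3, 0.2]
opening: 0.0279
```

Call:
jog_arm(steps="0.16 -0.46 0 0.006 -1; 0.33 -0.92 0 0.0127 -1")

```text
t: 0.75
position: [0.2853, 0.2142, 0.2413]
orientation: [-0.706, 0.044, -0.044, 0.706]
force: [2.3, 0.2, -0.5]
opening: 0.0005
```

Call:
jog_arm(steps="0.16 -0.46 0 0.006 -1; 0.33 -0.92 0 0.0127 -1")

```text
t: 0.95
position: [0.3161, 0.1296, 0.2414]
orientation: [-0.707, 0.017, -0.017, 0.707]
force: [2.0, 0.3, 0.1]
opening: -0.0001
```

Call:
jog_arm(steps="0.16 -0.46 0 0.006 -1; 0.33 -0.92 0 0.0127 -1")

```text
t: 1.15
position: [0.3478, 0.0415, 0.2414]
orientation: [-0.707, -0.011, 0.01, 0.707]
force: [0.7, 1.4, 0.1]
opening: 0.0001
```

Call:
jog_arm(steps="0.16 -0.46 0 0.006 -1; 0.33 -0.92 0 0.0127 -1")

```text
t: 1.35
position: [0.3808, -0.0509, 0.2414]
orientation: [0.706, 0.038, -0.038, -0.706]
force: [1.3, 1.0, -0.0]
opening: 0.0002
```

Call:
jog_arm(steps="0.16 -0.46 0 0.006 -1; 0.33 -0.92 0 0.0127 -1; 0.33 -0.92 0 0.0127 -1; 0.33 -0.92 0 0.0127 -1")

```text
t: 1.75
position: [0.4136, -0.1414, 0.2408]
orientation: [-0.704, -0.065, 0.066, 0.704]
force: [-0.3, 0.4, -0.6]
opening: 0.0001
```

Call:
jog_arm(steps="0.45 0 0 0.0015 -1; 0.9 0 0 0.0015 -1")

```text
t: 1.95
position: [0.5042, -0.1395, 0.242]
orientation: [0.704, 0.07, -0.069, -0.704]
force: [1.2, 0.1, 0.9]
opening: -0.0
```

Call:
jog_arm(steps="0.45 0 0 0 -1; 0.9 0 0 0 -1")

```text
t: 2.15
position: [0.5951, -0.1388, 0.2416]
orientation: [-0.704, -0.07, 0.07, 0.704]
force: [-0.2, -0.6, -0.1]
opening: 0.0
```

Call:
jog_arm(steps="0.3 0 0 0 -1; 0.58 0 0 0 -1; 0.58 0 0 0 -1; 0.58 0 -0.5 0 -1; 0.58 0 -0.9 0 -1; 0.58 0 -0.9 0 -1; 0.58 0 -0.9 0 -1")

```text
t: 2.85
position: [0.6514, -0.1398, 0.1527]
orientation: [-0.704, -0.07, 0.07, 0.704]
force: [0.5, 0.1, 0.4]
opening: 0.0002
```

```bash
sed -i 's/mid=np.array.*/mid=np.array([.5682,-.1595])/' h.py
python3 - <<'E'
from h import *
o=env.get_obs(); print(o["t"],cl(o["position"]),o["position"],o["force"])
p,d=env.snapshot("top"); q,_=env.snapshot("side")
cv2.imwrite("pics/v1.png",cv2.hconcat([cv2.resize(p[120:300,130:330],(400,360)),cv2.resize(q[140:340,160:360],(360,360))]))
E
```

```text
2.85 [85.44053142  3.22506207] [ 0.65142718 -0.13983852  0.15274723] [0.46885496 0.10314391 0.39205611]
```

View pics/v1.png

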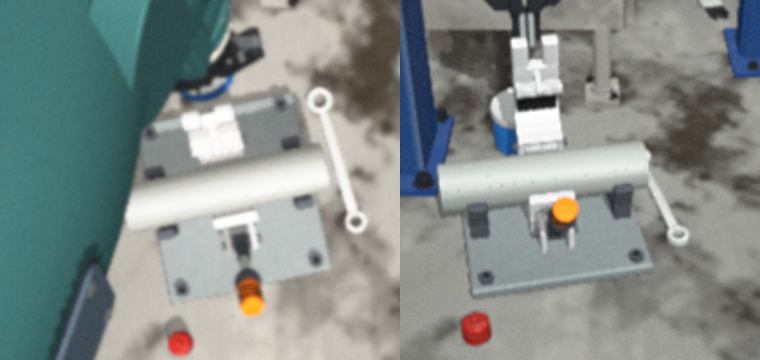

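Call:
jog_arm(steps="-0.09 -0.05 0.02 0 -1; -0.19 -0.07 0.02 0 -1; -0.24 -0.08 0.02 0 -1; -0.28 -0.085 0.025 0 -1; -0.32 -0.095 0.025 0 -1; -0.36 -0.10 0.025 0 -1; -0.40 -0.11 0.025 0 -1")

```text
t: 3.65
position: [0.6121, -0.152, 0.1543]
orientation: [0.704, 0.07, -0.069, -0.703]
force: [3.6, 1.1, 6.3]
opening: -0.0001
```

Call:
jog_arm(steps="-0.09 -0.018 -0.012 0 -1; -0.18 -0.036 -0.035 0 -1; -0.265 -0.052 -0.066 0 -1; -0.35 -0.069 -0.106 0 -1; -0.43 -0.085 -0.155 0 -1; -0.51 -0.10 -0.21 0 -1; -0.59 -0.116 -0.275 0 -1; -0.66 -0.13 -0.343 0 -1")

```text
t: 4.45
position: [0.5444, -0.1653, 0.1196]
orientation: [0.704, 0.069, -0.07, -0.703]
force: [-0.6, -1.9, 5.4]
opening: 0.0004
```

Call:
jog_arm(steps="-0.04 -0.007 -0.04 0 -1; -0.07 -0.014 -0.075 0 -1; -0.105 -0.02 -0.115 0 -1; -0.14 -0.027 -0.156 0 -1; -0.17 -0.033 -0.2 0 -1; -0.2 -0.039 -0.24 0 -1")

```text
t: 5.05
position: [0.5256, -0.1686, 0.0951]
orientation: [-0.704, -0.069, 0.069, 0.704]
force: [2.2, 0.7, 2.4]
opening: 0.0001
```

Call:
jog_arm(steps="-0.02 -0.004 -0.02 0 -1; -0.04 -0.008 -0.04 0 -1; -0.04 -0.008 -0.05 0 -1")

```text
t: 5.35
position: [0.5213, -0.1695, 0.0903]
orientation: [-0.704, -0.069, 0.07, 0.704]
force: [-3.0, -1.2, 4.2]
opening: 0.0001
```

Call:
jog_arm(steps="0 0 -0.01 0 -1; 0 0 -0.01 0 -1")

```text
t: 5.55
position: [0.5216, -0.1694, 0.0893]
orientation: [-0.704, -0.069, 0.07, 0.704]
force: [-0.2, 0.7, 0.5]
opening: 0.0001
```

Call:
jog_arm(steps="0 0 -0.01 0 -1; 0 0 -0.01 0 -1")

```text
t: 5.75
position: [0.5218, -0.1694, 0.0884]
orientation: [-0.704, -0.069, 0.069, 0.704]
force: [-0.7, -0.2, 1.2]
opening: 0.0004
```

Call:
jog_arm(steps="0 0 -0.01 0 -1; 0 0 -0.01 0 -1")

```text
t: 5.95
position: [0.5218, -0.1694, 0.0874]
orientation: [-0.704, -0.069, 0.069, 0.704]
force: [-1.2, -0.6, 1.5]
opening: -0.0003
```

Call:
jog_arm(steps="0 0 -0.01 0 -1; 0 0 -0.01 0 -1")

```text
t: 6.15
position: [0.5218, -0.1695, 0.0864]
orientation: [0.704, 0.069, -0.069, -0.704]
force: [-0.4, 0.2, 1.8]
opening: -0.0001
```

Call:
jog_arm(steps="0 0 -0.01 0 -1; 0 0 -0.01 0 -1")

```text
t: 6.35
position: [0.5218, -0.1695, 0.0855]
orientation: [0.704, 0.069, -0.069, -0.704]
force: [-2.9, -0.4, 4.2]
opening: -0.0003
```

Call:
jog_arm(steps="0 0 -0.01 0 -1; 0 0 -0.01 0 -1")

```text
t: 6.55
position: [0.5218, -0.1696, 0.0852]
orientation: [0.704, 0.07, -0.069, -0.704]
force: [-6.7, 0.5, 15.1]
opening: -0.0001
```

Call:
jog_arm(steps="0 0 0 0 -1; 0 0 0 0 -1; 0 0 0 0 -1")

```text
t: 6.85
position: [0.5218, -0.1695, 0.0852]
orientation: [0.704, 0.07, -0.069, -0.704]
force: [-6.5, 0.2, 15.0]
opening: 0.0001
```

Call:
jog_arm(steps="0 0 -0.002 0 -1; 0 0 -0.002 0 -1; 0 0 -0.002 0 -1; 0 0 -0.002 0 -1")

```text
t: 7.25
position: [0.5219, -0.1695, 0.0851]
orientation: [0.704, 0.07, -0.069, -0.703]
force: [-7.6, -0.2, 17.3]
opening: 0.0
```

Call:
jog_arm(steps="0 0 0.2 0 -1; 0 0 0.6 0 -1; -0.3 -0.06 0.8 0 0; -0.62 -0.12 0.8 0 0; -0.62 -0.12 0.8 0 0; -0.62 -0.12 0.8 0 0")

```text
t: 7.85
position: [0.4598, -0.1816, 0.1645]
orientation: [0.704, 0.069, -0.069, -0.704]
force: [0.7, -0.1, 1.0]
opening: 0.0427
```

Run:
```python
from h import *
ex3=np.r_[ex,0];ey3=np.r_[ey,0]
def oncy(C,uv,y):
    r=rays(C,uv)@C[3].T; q=np.r_[mid,0]+ey3*y/1000
    P=C[2]+r*(((q-C[2])@ey3)/(r@ey3))[:,None]; return np.c_[cl(P),P[:,2]*1000].round(1)
o=env.get_obs(); print(o["t"],cl(o["position"]),o["position"],o["force"],o["opening"])
for n in("top","side","wrist"):
    C=cam(n); p,D=env.snapshot(n); cv2.imwrite(f"pics/{n}2.png",p); h=cv2.cvtColor(p,cv2.COLOR_BGR2HSV)
    m=cv2.inRange(h,(8,150,100),(22,255,255)); k,lab,st,ce=cv2.connectedComponentsWithStats(m)
    for i in range(1,k):
        if st[i,4]>100:
            v,u=np.nonzero(lab==i); Q=cloud(C,D,np.c_[u,v]); c=np.c_[cl(Q),Q[:,2]*1000]
            print(n,ce[i].round(),st[i],"med",np.median(c,0).round(1),"lo",np.percentile(c,5,axis=0).round(1),"hi",np.percentile(c,95,axis=0).round(1))
    # flap top after press
C=cam("side");uv=np.mgrid[0:420,0:560].reshape(2,-1)[::-1].T;P=cloud(C,np.load("pics/side0.npy"),uv)
a=cv2.imread("pics/side2.png")[140:340,160:360]; b=cv2.imread("pics/wrist2.png")
cv2.imwrite("pics/v2.png",cv2.hconcat([cv2.resize(a,(360,360)),cv2.resize(b,(440,360))]))
```

```text
7.85 [-110.59860838   -0.76422025] [ 0.45980799 -0.18160385  0.16445489] [ 0.71771841 -0.05466639  0.98839711] 0.04271204051507775
side [251. 257.] [244 249  15  16 170] med [-121.    -1.   109.7] lo [-127.2   -9.6  100.1] hi [-114.     7.6  116. ]
wrist [276. 220.] [260 201  33  43 925] med [-117.8   -0.2  110.2] lo [-125.8   -8.8   97.2] hi [-98.    8.4 116. ]
```

View pics/v2.png

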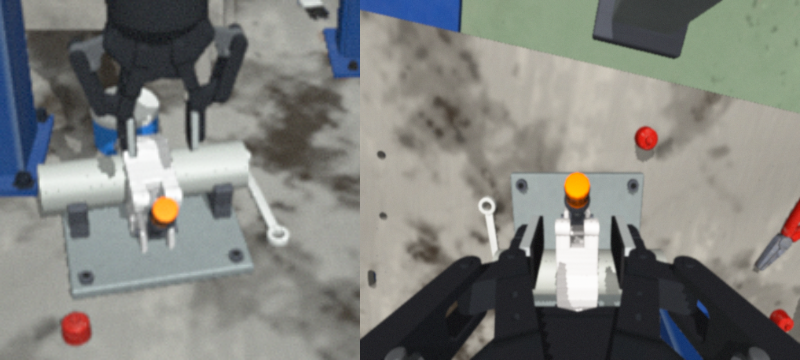

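Call:
jog_arm(steps="-0.025 -0.005 -0.3 0 0; -0.025 -0.005 -0.6 0 0; -0.025 -0.005 -0.78 0 0; -0.025 -0.005 -0.78 0 0; -0.025 -0.005 -0.78 0 -1; -0.025 -0.005 -0.78 0 -1; -0.025 -0.005 -0.78 0 -1; -0.025 -0.005 -0.78 0 -1", newtons=70)

```text
t: 8.8
position: [0.4578, -0.1822, 0.087]
orientation: [0.704, 0.07, -0.069, -0.703]
force: [-0.3, -0.6, 3.4]
opening: 0.0199
```

Call:
jog_arm(steps="-0.035 -0.007 0.042 0 -1; -0.068 -0.013 0.084 0 -1; -0.068 -0.013 0.084 0 -1", newtons=70)

```text
t: 9.1
position: [0.4509, -0.1835, 0.0954]
orientation: [0.704, 0.07, -0.069, -0.704]
force: [6.4, 1.4, -6.2]
opening: 0.0199
```

Call:
jog_arm(steps="0.056 0.011 0.044 0 -1; 0.116 0.023 0.084 0 -1; 0.18 0.036 0.122 0 -1; 0.25 0.049 0.155 0 -1; 0.32 0.063 0.182 0 -1; 0.39 0.077 0.204 0 -1; 0.47 0.092 0.22 0 -1; 0.54 0.107 0.231 0 -1; 0.64 0.127 0.236 0 -1; 0.64 0.127 0.236 0 -1", newtons=70)

```text
t: 10.1
position: [0.5158, -0.1704, 0.1184]
orientation: [0.704, 0.07, -0.069, -0.704]
force: [0.1, -0.0, -0.5]
opening: -0.0002
```

Run:
```python
from h import *
o=env.get_obs(); print(cl(o["position"]))
for n in("side","wrist"):
    C=cam(n); p,D=env.snapshot(n); cv2.imwrite(f"pics/{n}3.png",p); h=cv2.cvtColor(p,cv2.COLOR_BGR2HSV)
    m=cv2.inRange(h,(8,150,100),(22,255,255)); k,lab,st,ce=cv2.connectedComponentsWithStats(m)
    for i in range(1,k):
        if st[i,4]>40:
            v,u=np.nonzero(lab==i); Q=cloud(C,D,np.c_[u,v]); c=np.c_[cl(Q),Q[:,2]*1000]
            print(n,ce[i].round(),st[i],"med",np.median(c,0).round(1),"lo",np.percentile(c,5,axis=0).round(1),"hi",np.percentile(c,95,axis=0).round(1))
a=cv2.imread("pics/side3.png")[140:340,160:360]; b=cv2.imread("pics/wrist3.png")
cv2.imwrite("pics/v3.png",cv2.hconcat([cv2.resize(a,(360,360)),cv2.resize(b,(440,360))]))
```

```text
[-53.49630367  -0.59973554]
side [249. 246.] [243 238  13  18 182] med [-104.9   -0.8  119.9] lo [-110.6   -9.2   97.4] hi [-97.5   7.5 125.6]
wrist [279. 181.] [252 153  48  51 704] med [-98.1   2.7 123.1] lo [-110.2   -9.8  117.4] hi [-91.4   9.1 126.6]
wrist [276. 207.] [264 204  24   6  57] med [-8.230e+01  1.000e-01  1.053e+02] lo [-84.4  -5.3 102.8] hi [-80.4   5.2 111.1]
```

View pics/v3.png

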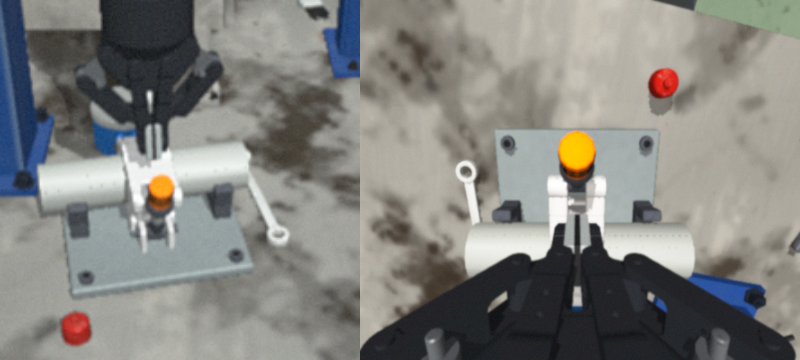

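Call:
jog_arm(steps="0 0 0.35 0 -1; -0.2 -0.04 0.4 0 -1; -0.6 -0.12 0.4 0 -1; -0.87 -0.171 0.4 0 -1; -0.87 -0.171 0.2 0 -1; -0.87 -0.171 -0.1 0 -1; -0.87 -0.171 -0.12 0 -1; -0.87 -0.171 -0.12 0 -1")

```text
t: 11.0
position: [0.4271, -0.1875, 0.1065]
orientation: [-0.703, -0.069, 0.07, 0.704]
force: [0.1, -0.4, 0.8]
opening: 0.0003
```

Call:
jog_arm(steps="0.05 0.01 0 0 -1; 0.1 0.02 0 0 -1; 0.13 0.026 0 0 -1; 0.15 0.03 0 0 -1")

```text
t: 11.4
position: [0.4432, -0.1847, 0.1066]
orientation: [0.704, 0.07, -0.069, -0.704]
force: [-0.1, 0.7, 0.5]
opening: -0.0001
```

Call:
jog_arm(steps="0.03 0.006 0 0 -1; 0.06 0.012 0.02 0 -1; 0.06 0.012 0.02 0 -1")

```text
t: 11.7
position: [0.4486, -0.1834, 0.1084]
orientation: [0.704, 0.069, -0.07, -0.704]
force: [-1.4, -0.2, -0.5]
opening: -0.0001
```

Call:
jog_arm(steps="0.03 0.006 0.02 0 -1; 0.06 0.012 0.04 0 -1; 0.06 0.012 0.04 0 -1")

```text
t: 12.0
position: [0.4538, -0.1823, 0.1124]
orientation: [0.704, 0.069, -0.07, -0.704]
force: [-4.7, -1.2, 1.7]
opening: 0.0003
```

Call:
jog_arm(steps="0.03 0.006 0.02 0 -1; 0.06 0.012 0.04 0 -1; 0.06 0.012 0.04 0 -1")

```text
t: 12.3
position: [0.4606, -0.1811, 0.1165]
orientation: [0.704, 0.069, -0.069, -0.704]
force: [-1.3, -0.5, -1.0]
opening: -0.0001
```

Call:
jog_arm(steps="0.03 0.006 0.02 0 -1; 0.06 0.012 0.04 0 -1; 0.06 0.012 0.04 0 -1")

```text
t: 12.6
position: [0.4674, -0.1799, 0.1206]
orientation: [0.704, 0.07, -0.069, -0.704]
force: [0.9, 0.0, -0.4]
opening: 0.0001
```

```bash
cat > look.py <<'E'
from h import *
import sys
t=sys.argv[1]
o=env.get_obs(); print(o["t"],cl(o["position"]),o["position"][2],o["force"])
for n in("side","top","wrist"):
    C=cam(n); p,D=env.snapshot(n); cv2.imwrite(f"pics/{n}{t}.png",p); h=cv2.cvtColor(p,cv2.COLOR_BGR2HSV)
    m=cv2.inRange(h,(8,150,100),(22,255,255)); k,lab,st,ce=cv2.connectedComponentsWithStats(m)
    for i in range(1,k):
        if st[i,4]>40 and st[i,1]>50:
            v,u=np.nonzero(lab==i); Q=cloud(C,D,np.c_[u,v]); c=np.c_[cl(Q),Q[:,2]*1000]
            print(n,ce[i].round(),st[i,4],"med",np.median(c,0).round(1),"lo",np.percentile(c,5,axis=0).round(1),"hi",np.percentile(c,95,axis=0).round(1))
a=cv2.imread(f"pics/side{t}.png")[180:300,200:320]; b=cv2.imread(f"pics/wrist{t}.png")
cv2.imwrite(f"pics/v{t}.png",cv2.hconcat([cv2.resize(a,(360,360),interpolation=2),cv2.resize(b,(440,360))]))
E
python3 look.py 4
```

```text
12.6 [-102.86465287   -0.5613939 ] 0.12062410964730853 [ 0.86957203  0.01828258 -0.39408558]
wrist [276. 338.] 84 med [-74.    0.2 137.1] lo [-98.5  -1.6 135.9] hi [-71.7   2.2 166.2]
```

View pics/v4.png

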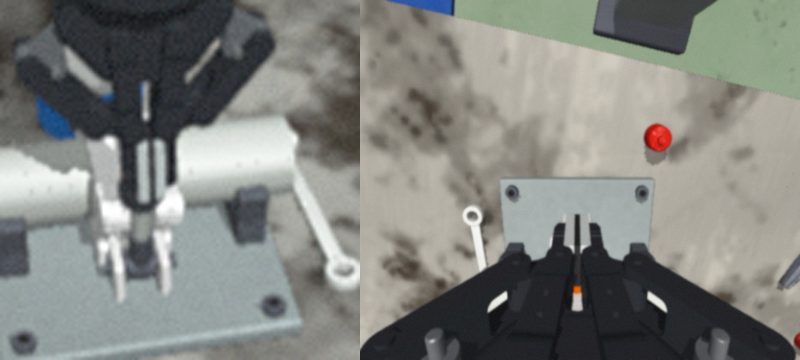

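Call:
jog_arm(steps="0.05 0.01 0 0 -1; 0.1 0.02 0 0 -1; 0.13 0.026 0 0 -1; 0.13 0.026 0 0 -1")

```text
t: 13.15
position: [0.4802, -0.1772, 0.1202]
orientation: [-0.704, -0.07, 0.069, 0.704]
force: [0.2, 0.4, -0.6]
opening: 0.0001
```

Call:
jog_arm(steps="0.03 0.006 0.005 0 -1; 0.05 0.01 0.01 0 -1; 0.05 0.01 0.01 0 -1")

```text
t: 13.45
position: [0.4848, -0.1763, 0.1214]
orientation: [0.704, 0.07, -0.069, -0.704]
force: [-0.5, -0.9, -0.5]
opening: 0.0002
```

Call:
jog_arm(steps="0.02 0.004 0 0 -1; 0.04 0.008 0 0 -1; 0.04 0.008 0 0 -1")

```text
t: 13.75
position: [0.4888, -0.1755, 0.1213]
orientation: [0.704, 0.069, -0.069, -0.704]
force: [0.2, -0.2, -0.8]
opening: -0.0001
```

Call:
jog_arm(steps="0.02 0.004 0 0 -1; 0.03 0.006 0 0 -1; 0.03 0.006 0 0 -1")

```text
t: 14.05
position: [0.4916, -0.1749, 0.1213]
orientation: [0.704, 0.069, -0.069, -0.704]
force: [0.3, -0.0, -0.4]
opening: 0.0
```

Call:
jog_arm(steps="-0.4 -0.08 0 0 -1; -0.6 -0.12 0.3 0 -1; -0.8 -0.16 0.8 0 -1; -0.8 -0.16 0.8 0 -1; -0.8 -0.16 0.8 0 -1")

```text
t: 14.55
position: [0.4119, -0.1914, 0.2024]
orientation: [0.704, 0.07, -0.068, -0.703]
force: [-0.1, -0.6, -0.5]
opening: -0.0001
```

```bash
python3 look.py 5
```

```text
14.55 [-159.48127234   -1.12458461] 0.20238402177999545 [-0.14157118 -0.62461643 -0.49799881]
side [244. 227.] 212 med [-65.1   0.4 123.8] lo [-68.2  -8.9 106.8] hi [-56.    7.7 135.6]
top [248. 239.] 104 med [-5.670e+01  1.000e-01  1.346e+02] lo [-65.   -8.  130.7] hi [-48.6   8.2 137.2]
wrist [276. 343.] 218 med [-58.1   0.5 134. ] lo [-153.8   -2.8  133. ] hi [-48.8   4.5 247.2]
```

View pics/v5.png

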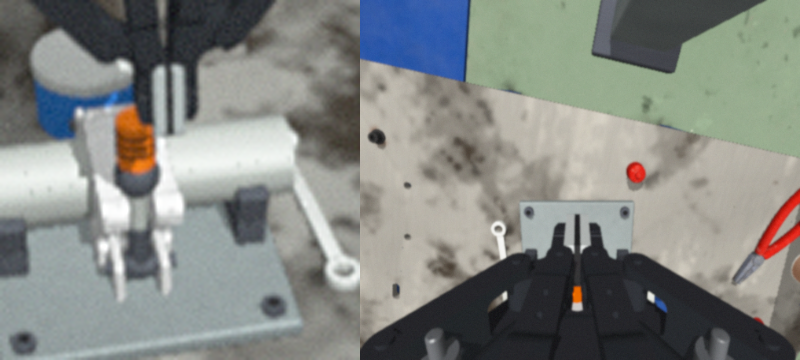

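Run:
```python
from h import *
for n in("side","top"):
    for t in("0","5"):
        h=cv2.cvtColor(cv2.imread(f"pics/{n}{t}.png"),cv2.COLOR_BGR2HSV)
        m=cv2.inRange(h,(0,150,100),(6,255,255))|cv2.inRange(h,(174,150,100),(180,255,255)); _,_,st,ce=cv2.connectedComponentsWithStats(m)
        print(n,t,[c.round(1).tolist() for c,s in zip(ce[1:],st[1:]) if 40<s[4]<400])
d=cv2.absdiff(cv2.imread("pics/side0.png"),cv2.imread("pics/side5.png")).max(2); print("spanner diff",d[232:280,300:325].mean(),"tin",d[195:222,208:222].mean())
print(env.hand_in())
```

```text
side 0 [[294.0, 75.8], [83.6, 128.9], [4.0, 239.7], [65.8, 240.8], [201.9, 322.1]]
side 5 [[294.3, 75.7], [83.7, 128.9], [3.4, 237.1], [65.8, 240.8], [201.9, 322.1]]
top 0 [[90.6, 195.1], [49.3, 250.4], [219.7, 291.1]]
top 5 [[90.6, 195.0], [49.3, 250.2]]
spanner diff 14.315833333333334 tin 20.29100529100529
the job is handed in; nothing more can be done
None
```

The tube is clamped and the job is handed in; no verdict was reported. It took about 14.7 s of the 56 s allowed.

**Hinged half:** I swung it over with shut fingers and pressed at the prong root until it bedded, at a top face height of about 85 mm. I held it there at 15 to 17 N for about 0.7 s. The highest force I read on the flap was 17 N.

**Bolt:** My first try, gripping the knob and drawing it out, slipped off at the lip. I then pushed the knob inward and up with shut fingers, reading about 5 N, and the nut rode over the lip.

**Last checks:**
- **Bolt position:** the bolt stands upright at about 0.03 rad, not drawn out. The knob end is at clamp x −57 mm, z 135 mm.
- **Hinged half:** it looks shut in the last pictures, but I did not measure its angle again after the press.
- **Robot:** the arm was backed off with no contact force.
- **Red cap:** it is at the same pixels in the side view; it was hidden in the last top view.
- **Spanner and tin:** they look unmoved by eye. The picture-difference check on them was inconclusive: mean differences of 14 for the spanner and 20 for the tin, which I take to be arm shadow or occlusion. I never commanded a move near the bench surface beside them.

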